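# Put the label printer back in service

## Task

The label printer has just been given a fresh roll. Using light touches of the fingertips only, push its open cover down until it snaps fully shut, then press the near half of the rocker switch down to turn the printer on, and then press the round feed key fully down and let it come up again. Keep to that order, do not press the small square setup key, and do not lift or shove the printer or disturb the things standing round it.

Things in the scene. Friction and masses are not known exactly. Their poses are not given: they have to be found in the camera images.
- printer: black label printer, 240 (x) x 210 (y) mm, about 2.3 kg, loose on rubber feet. Origin: centre of its underside; x from its front (key) edge, which faces the robot, to its back, z up. The front 80 mm of its top is a flat key deck 85 mm high, controls in a row centred at x -80 mm: rocker y +66, round feed key y 0, square setup key y -66 mm. Behind it: roll bay and cover
- cover (a joint): the cover's hinge angle, rad: 0 fully shut, grows as its front edge rises (limit 1.1). It starts 0.45 to 0.8 open. The stiff hinge stays where it is left (about 2 N on the press point moves it); from about 0.085 rad a sprung roller catch resists (5 to 6 N on the press point), then snaps it shut and holds it. Left resting on the roller it is not shut
- cover_press (a point): point on the top face of the cover, on its centre line, 125 mm from the hinge line and 25 mm behind its front edge; moves with the cover. When shut it is 116 mm above the table, at printer x -17 mm. The cover is 150 x 210 mm, 30 mm tall
- cover_hinge (a point): middle of the cover's hinge line, at the printer's back: printer x +108 mm, 88 mm above the table; the line runs along printer y
- power_rocker (a joint): rocker switch angle, rad: 0 off (near half raised), 0.4 on (near half flat, far half raised). Snaps over past 0.2 and stays; takes about 4 N on the near half
- rocker_near (a point): point on the raised top face of the rocker's near half (the half toward the front edge), 17 mm from its pivot; the rocker is 42 mm long (along printer x), 27 mm wide. The point is 98 mm above the table when off, 92 mm when on
- feed_key (a joint): travel of the round feed key, m: 0 up, 0.005 fully down; sprung, fully down takes about 4 N
- feed_key_top (a point): centre of the top of the round feed key, 28 mm diameter, 95 mm above the table when up
- setup_key (a joint): travel of the square setup key, m: 0 up, 0.005 down; must not be pressed
- setup_key_top (a point): centre of the top of the small square setup key, 18 x 18 mm, 95 mm above the table
- marker: bystander: blue and white pen, 135 x 17 mm, lying beside the printer; origin under its centre
- cheese_shaker: bystander: glass shaker with a domed metal cap, 58 mm wide, 83 mm tall; origin under its centre
- olive_jar: bystander: glass jar with a black lid, 64 mm wide, 94 mm tall; origin under its centre

How it is judged:
On the way, in this order (a step that is already met when the one before it is completed fails the run):
1. the cover is pushed fully shut (value of joint cover below 0.03 rad), for 0.1 s.
2. the rocker switch is pressed over to on (value of joint power_rocker above 0.3 rad), for 0.1 s.
3. the round feed key is pressed down (value of joint feed_key above 0.0035 m), for 0.05 s.
At the end, for the whole second after the job is handed in: The cover is shut (under 0.03 rad), the rocker is over to on (above 0.3 rad), both keys are up again (within 1 mm), the printer stands level within 20 mm of where it stood, and each bystander is within 20 mm of where it was (value of joint cover below 0.03 rad and value of joint power_rocker above 0.3 rad and value of joint each of feed_key, setup_key below 0.001 m and distance of each of printer, marker, cheese_shaker, olive_jar from where it was at the start of the episode below 0.02 m and angle between printer's own z axis and vertical below 0.03 rad and linear speed of printer below 0.01 m/s); the robot touches nothing.
It fails at once if the rocker is switched on while the cover is not shut (value of joint cover above 0.05 rad and value of joint power_rocker above 0.2 rad).
It fails at once if the feed key is pressed while the printer is off (value of joint feed_key above 0.002 m and value of joint power_rocker below 0.2 rad).
It fails at once if the square setup key is pressed (value of joint setup_key above 0.002 m).
It fails at once if the robot bears on the printer with more than 35 N (contact force between any of the fingers, the arm and printer above 35 N).
It fails at once if the printer is shoved or lifted 20 mm or tipped 0.1 rad, or a bystander is moved more than 20 mm (angle between printer's own z axis and vertical above 0.1 rad or distance of any of printer, marker, cheese_shaker, olive_jar from where it was at the start of the episode above 0.02 m).
It also fails if it takes over 43 s, if anything falls off the work surface, if the arm or the gripper's body presses on something with over 40 N, if the wrist force passes 120 N, or if a joint passes its speed limit or range.

## Robot

A 6-joint arm with a two-finger parallel gripper is mounted at the origin on a cart in front of the work surface, level with it; the furniture and walls round the work are solid. World frame = base frame: x ahead of the robot, y to its left, z up, the work surface at z = 0. Lengths are in m, angles in rad, forces in N, time in s.
With the tool pointing down it reaches from about 0.275 to 0.75 m from the base axis. Payload 10.2 kg.
Tool frame: the origin (TCP) lies midway between the tips of the shut fingers; the grasp point (between the pads) lies 19 mm behind it (env.hold_point_z is the distance from the TCP to the grasp point, in m); z points along the fingers, y is the line along which they close (so a half turn about z gives the same grasp; the last joint's range is limited). The gripper opens to 85 mm and grips with 20 to 120 N. Pads are 22 mm wide; open, the fingers measure 114 mm over their backs; the gripper's body (76 mm by 85 mm) begins 54 mm behind the grasp point. The pads swing forward as they close: fully open they stand 13 mm farther back than shut.
Start: joints at [0.885, 0.313, 1.498, -0, 1.331, -0.223], TCP at [0.234, 0.47, 0.231] pointing down, gripper open.
Joint ranges: [-2.94, 2.94], [-0.97, 2.17], [0.19, 2.56], [-1.23, 4.37], [0.02, 3.11], [-2.88, 2.88]. Speed limits (rad/s): [2.39, 2.39, 3.01, 3.14, 3.14, 3.14].

## Interface

Orientations are given as a unit quaternion [x, y, z, w].
In Python, from bench import env, kinematics, monitor, eyes, job gives the robot as it stands. The module is installed in compiled form; this text tells all that it offers. Calls block until the motion is done:
- env.reach(position, orientation): joint-space move of the TCP to a pose.
- env.movel(position, velocity=0.15, frame=None, guard=None): straight line of the TCP; frame=None keeps the orientation; velocity is the mean speed in m/s. With guard (N) it stops when the force on the tool has changed by that much, and returns True; else False.
- env.set_joints(angles): joint-space move.
- env.release() and env.close_gripper(effort=None): open the fingers fully, or close them until they stop; effort is the grip in N (None keeps the last).
- env.hold(seconds).
- kinematics.ik(position, orientation): joint angles nearest the present ones, or None.
- monitor.sense(): the state.
- eyes.grab_frame(name): name is "side" or "top" or "wrist"; returns a dict with "frame" (384x512x3 uint8, red, green, blue), "mtx" (3x3 intrinsics, pixels), "k1" (the pictures are not rectified: a ray, as slopes to the right and down, at radius r is drawn at 1 + k1 r^2 times it, then the intrinsics apply), "view" (4x4, takes a point from world to camera coordinates). Camera axes: x right, y down, z forward; pixel columns grow to the right and rows downward; lengths in m; the calibration is good to about 2 mm. A picture is of the moment at which its call begins. There is no depth.
A pose or a line that the arm cannot do raises env.MotionError and nothing moves.
- job.hand_in(): hands the job in; it is judged then, once.
The state is a dict: "clock": time; "joints": joint angles; "qvel": joint speeds; "joint_efforts": joint torques, N m; "position": TCP position; "ee_rot": TCP orientation; "contact_force": force on the tool from outside, world axes, zero at the start; "ft_torque": the same for the moment, N m; "finger_gap": opening from 0.0 (shut) to 1.0 (fully open); "gripper_force": force on a finger pad.
Only numpy, scipy, OpenCV 4.12 (cv2) and the standard library are available. Lean on these libraries where they do the work, as an engineer would, in place of code of your own. Each camera call takes 0.05 s, during which the arm holds its last target. There are 200 camera calls.

## Working session

There is one attempt and no reset: what is moved stays moved. The work goes in short steps, each a Python script; the robot and the scene stay as the last script left them, time stands still between calls to the robot, and variables do not carry over. Pictures are saved under pics/ and viewed, at most 10 in all, crops included, and the job is handed in when it is done.

```bash
mkdir -p pics; cat > h.py <<'E'
import numpy as np, cv2
from bench import env, kinematics, monitor, eyes, job
def grab(n,fn=None):
    d=eyes.grab_frame(n)
    if fn: cv2.imwrite('pics/'+fn,d["frame"][:,:,::-1])
    return d
def ray(d,u,v):
    K=d["mtx"]; k=d["k1"]
    x=np.array([(u-K[0,2])/K[0,0],(v-K[1,2])/K[1,1]]); s=x.copy()
    for _ in range(20): s=x/(1+k*(s@s))
    V=np.array(d["view"]);R=V[:3,:3]
    return -R.T@V[:3,3], R.T@np.array([s[0],s[1],1.])
def plane(d,u,v,z):
    o,r=ray(d,u,v); return o+r*(z-o[2])/r[2]
def proj(d,p):
    V=np.array(d["view"]);c=V[:3,:3]@np.asarray(p)+V[:3,3]
    s=c[:2]/c[2]; s=s*(1+d["k1"]*(s@s)); K=d["mtx"]
    return np.array([K[0,0]*s[0]+K[0,2],K[1,1]*s[1]+K[1,2]])
def cross(d1,p1,d2,p2):
    o1,r1=ray(d1,*p1);o2,r2=ray(d2,*p2)
    r1/=np.linalg.norm(r1);r2/=np.linalg.norm(r2)
    t=np.linalg.lstsq(np.c_[r1,-r2],o2-o1,rcond=None)[0]
    a,b=o1+t[0]*r1,o2+t[1]*r2
    return (a+b)/2,np.linalg.norm(a-b)
E
python3 - <<'E'
from h import *
for n in("top","side"):
    d=grab(n,n+"1.png"); print(n,ray(d,256,192))
s=monitor.sense();print(s["clock"],s["ee_rot"],s["position"])
E
```

```text
top (array([0.4648575 , 0.00171827, 1.06453453]), array([ 0.12399027,  0.00102656, -0.99245297]))
side (array([ 0.59837189, -0.67408325,  0.61163028]), array([-0.03258375,  0.79706597, -0.60336761]))
0.1 [ 2.29351635e-01  9.73343479e-01 -4.85219652e-04 -2.50804972e-04] [0.2342612  0.46959837 0.23082078]
```

View pics/top1.png

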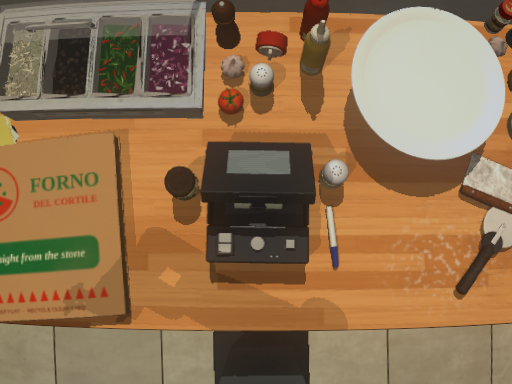

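View pics/side1.png

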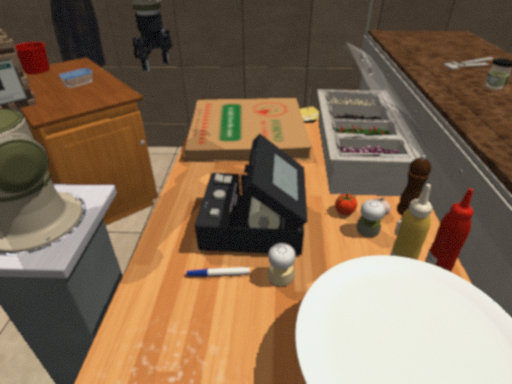

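The top view shows the printer at about columns 203–314 and rows 142–263. The rocker is near (225,243), the feed key near (258,243) and the setup key near (290,244). The olive jar is at (182,182), the shaker at (334,173) and the pen at (333,237). The side view shows the cover open, with its front edge near (262,140).

```bash
python3 - <<'E'
from h import *
d=grab("top");f=d["frame"]
g=cv2.cvtColor(f,cv2.COLOR_RGB2GRAY)
c=f[225:262,205:312].astype(int)
m=((c.min(2)>105)).astype(np.uint8)
n,l,st,ce=cv2.connectedComponentsWithStats(m)
for i in range(1,n):
    if st[i,4]>15:
        u,v=ce[i]+[205,225]; print(st[i],u.round(1),v.round(1),plane(d,u,v,.095).round(4))
s=grab("side")
cv2.imwrite('pics/t2.png',cv2.resize(f[130:275,190:330],None,fx=4,fy=4,interpolation=2)[:,:,::-1])
cv2.imwrite('pics/s2.png',cv2.resize(s["frame"][130:260,185:320],None,fx=4.5,fy=4.5,interpolation=2)[:,:,::-1])
E
```

```text
[ 14   8  12   9 107] 224.6 237.0 [0.4961 0.0683 0.095 ]
[ 46  12  13  13 128] 256.9 242.8 [0.483  0.0034 0.095 ]
[81 15  8  8 64] 289.5 243.5 [ 0.4799 -0.0622  0.095 ]
[14 19 12  8 94] 224.6 247.4 [0.4752 0.0686 0.095 ]
```

View pics/t2.png

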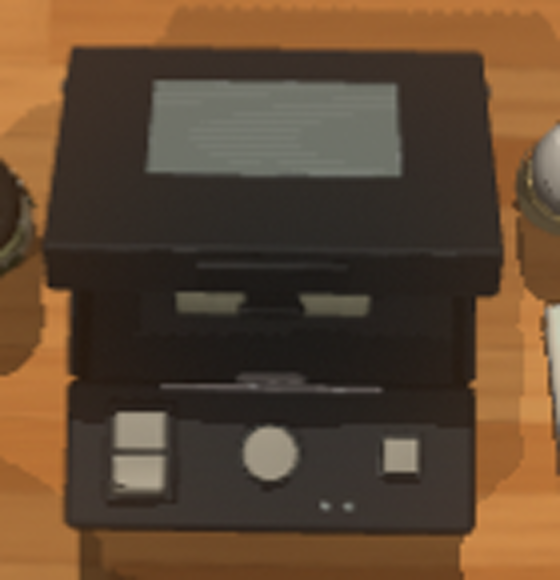

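View pics/s2.png

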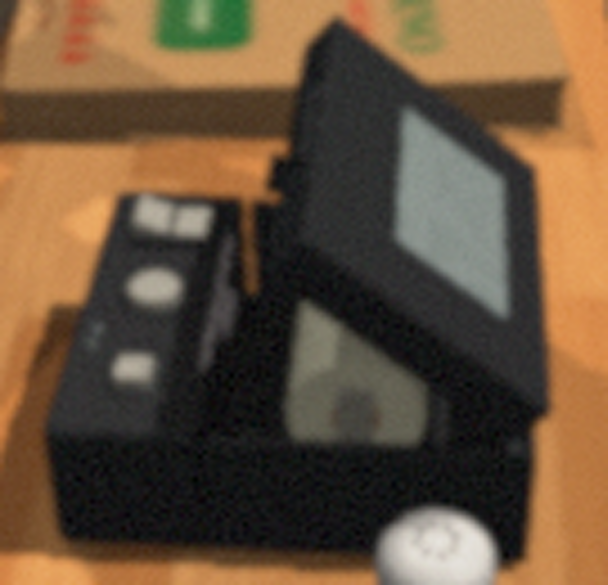

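```bash
cat >> h.py <<'E'
a=-0.042
X=np.array([np.cos(a),np.sin(a),0]); Y=np.array([-np.sin(a),np.cos(a),0]); Z=np.array([0,0,1.])
FEED=np.array([.4835,.0034,0]); ORG=FEED+.08*X
Q=[np.sin(-a/2),np.cos(-a/2),0,0]
def P(x,y,z): return ORG+x*X+y*Y+z*Z
def cov(q,r,h=.028): # point at r from hinge on top face
    return P(.108-r*np.cos(q)+h*np.sin(q),0,.088+r*np.sin(q)+h*np.cos(q))
E
python3 - <<'E'
from h import *
from scipy.optimize import minimize_scalar
d=grab("top"); s=grab("side")
print("org",ORG)
q=minimize_scalar(lambda q:abs(proj(d,cov(q,.15))[1]-192.3),bounds=(.3,1),method='bounded').x
print("top q",q,proj(d,cov(q,.15)))
for y in(.105,-.105): print(proj(s,cov(q,.15)+y*Y),proj(s,cov(q,0)+y*Y))
env.close_gripper(20)
p=cov(q,.125); env.reach([p[0],p[1],p[2]+.09],Q)
m=monitor.sense(); print(p,m["clock"],m["position"],m["contact_force"],m["finger_gap"])
grab("side","s3.png")
E
```

```text
org [5.63429450e-01 4.09877529e-05 0.00000000e+00]
top q 0.6749023789881761 [257.62540434 192.30016932]
[259.44137902 132.61320643] [304.98899239 166.68994215]
[251.97962545 182.74902096] [308.31578138 221.33357884]
[ 0.59130384 -0.00113043  0.18796414] 3.1917 [ 5.91211395e-01 -3.26323032e-04  2.77975905e-01] [-0.13877545 -0.24486391  0.3717276 ] -0.0037028305841780296
```

View pics/s3.png

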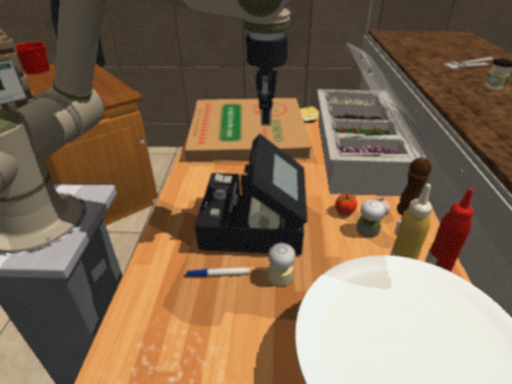

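The shut fingers hang above the cover, tips near (266,122). The predicted cover corners match the side view to within about 2 px. Next I push along the arc.

```bash
python3 - <<'E'
from h import *
q0=.675
p=cov(q0,.125); print(env.movel(p+[0,0,.02],.15))
for q in list(np.arange(q0-.05,.12,-.11))+[.09]:
    g=env.movel(cov(q,.125),.06,guard=18); m=monitor.sense()
    print(round(q,3),g,m["contact_force"].round(1),m["position"].round(4),round(m["clock"],2))
    if g: break
else:
    g=env.movel(cov(0,.125)-[0,0,.002],.02,guard=16); m=monitor.sense()
    print(g,m["contact_force"].round(1),m["position"].round(4),round(m["clock"],2))
    s=grab("side"); cv2.imwrite('pics/s4.png',cv2.resize(s["frame"][110:280,170:330],None,fx=3.5,fy=3.5,interpolation=2)[:,:,::-1])
E
```

```text
False
0.625 False [-0.2  0.5  0.6] [ 0.5864 -0.0009  0.1837] 4.42
0.515 False [-0.1  0.9 -0.4] [ 5.764e-01 -5.000e-04  1.741e-01] 4.8
0.405 False [ 0.5 -0.1  0.8] [ 5.675e-01 -1.000e-04  1.630e-01] 5.18
0.295 False [-0.3  0.8 -0.3] [5.598e-01 2.000e-04 1.510e-01] 5.57
0.185 False [-0.6 -1.2  0.4] [5.534e-01 5.000e-04 1.381e-01] 5.95
0.09 False [ 0.2 -0.2 -0.9] [0.5491 0.0007 0.1267] 6.3
True [-1.8  0.1  6.8] [0.5466 0.0007 0.1159] 6.92
```

View pics/s4.png

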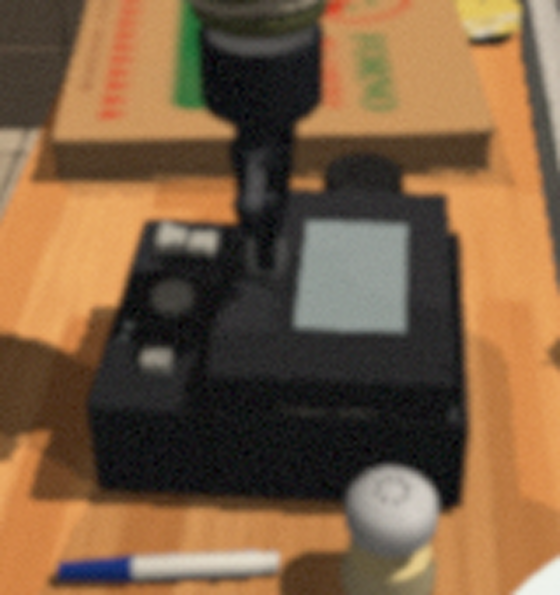

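```bash
python3 - <<'E'
from h import *
m=monitor.sense(); print(m["contact_force"],m["position"])
p=m["position"]; p0=np.array(p)
# firm up: press a bit more, to be sure of the snap
g=env.movel(p0-[0,0,.003],.01,guard=12); m=monitor.sense(); print(g,m["contact_force"],m["position"])
env.hold(.15)
env.movel(cov(0,.125)+[0,0,.06],.15)
c=P(-.08,.03,.2); env.movel(c+[-.10,0,.05],.25)
d=grab("top"); f=d["frame"]
cv2.imwrite('pics/t5.png',cv2.resize(f[130:275,190:330],None,fx=4,fy=4,interpolation=2)[:,:,::-1])
s=grab("side"); cv2.imwrite('pics/s5.png',cv2.resize(s["frame"][130:280,170:330],None,fx=3.5,fy=3.5,interpolation=2)[:,:,::-1])
for y in(.105,-.105): print(proj(s,cov(0,.15)+y*Y),proj(s,cov(.085,.15)+y*Y))
print(monitor.sense()["clock"])
E
```

```text
[-1.83750176  0.77642746  5.97303603] [0.54665254 0.00075097 0.11591509]
True [-1.93311869  0.37995339  6.73562359] [0.54659921 0.00075252 0.11585708]
[240.05930751 162.32590802] [241.02673471 158.19819669]
[228.78726857 215.51377679] [229.85898694 210.99108353]
8.85
```

View pics/s5.png

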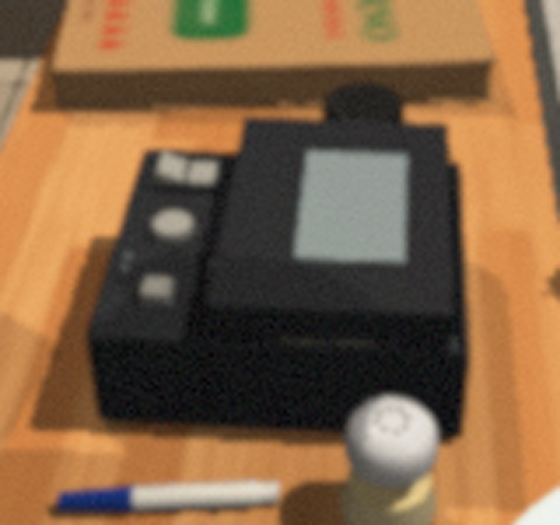

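Both views show the cover shut: its front corners are at about (240,164) and (229,217), where the zero-angle projection puts them. It also stopped solidly at z=0.116. I'll re-measure the keys, then press the rocker.

```bash
cat >> h.py <<'E'
def keys():
    d=grab("top");c=d["frame"][225:262,205:312].astype(int)
    n,l,st,ce=cv2.connectedComponentsWithStats((c.min(2)>105).astype(np.uint8))
    for i in range(1,n):
        if st[i,4]>15:
            u,v=ce[i]+[205,225]; print(st[i],plane(d,u,v,.095).round(4))
E
python3 - <<'E'
from h import *
keys()
p=P(-.08-.018,.066,0); print(p)
env.movel(p+[0,0,.125],.2)
g=env.movel(p+[0,0,.0895],.025,guard=14); m=monitor.sense()
print(g,m["contact_force"].round(1),m["position"].round(4))
env.hold(.15)
env.movel(p+[-.09,0,.2],.2)
keys()
s=grab("side"); cv2.imwrite('pics/s6.png',cv2.resize(s["frame"][150:260,180:300],None,fx=5,fy=5,interpolation=2)[:,:,::-1])
print(monitor.sense()["clock"])
E
```

```text
[ 14   8  12   9 106] [0.4962 0.0682 0.095 ]
[ 46  12  13  13 126] [0.4829 0.0034 0.095 ]
[82 15  7  7 33] [ 0.4829 -0.0623  0.095 ]
[14 19 12  8 92] [0.4753 0.0686 0.095 ]
[0.46828706 0.07009757 0.        ]
True [-0.9  0.  -0.4] [0.4677 0.0702 0.0983]
[14  8 11  9 98] [0.4961 0.0693 0.095 ]
[46 12 12  9 79] [0.4867 0.0035 0.095 ]
[82 15  7  7 33] [ 0.4829 -0.0623  0.095 ]
[ 14  19  12   9 107] [0.4741 0.0689 0.095 ]
11.8917
```

View pics/s6.png

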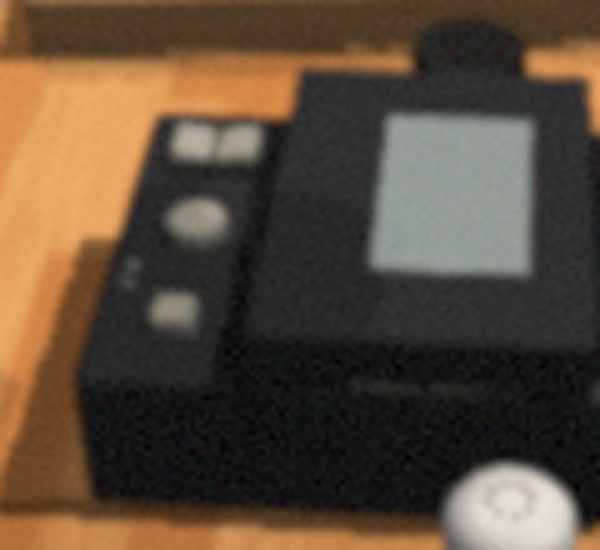

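The halves now look level in the side view at (193,142) and (242,142), and the near half's area has grown, so it probably flipped. The guard stopped the push early, though, so I'll probe again to confirm. If the rocker is on, contact comes at z≈0.092.

```bash
python3 - <<'E'
from h import *
p=P(-.08-.017,.066,0)
env.movel(p+[0,0,.115],.2); env.hold(.2)
z=.106
while z>.0885:
    z-=.0015
    g=env.movel(p+[0,0,z],.02,guard=12); m=monitor.sense()
    print(g,round(z,4),m["contact_force"].round(1),m["position"][2].round(4))
    if m["contact_force"][2]>7: break
env.hold(.15)
env.movel(p+[-.09,0,.2],.2)
keys(); print(monitor.sense()["clock"])
E
```

```text
False 0.1045 [0.1 0.3 0.5] 0.1045
False 0.103 [ 0.4 -0.2 -0.6] 0.103
False 0.1015 [0.2 0.2 0.9] 0.1014
False 0.1 [0.2 0.7 0.6] 0.0999
False 0.0985 [0.1 0.8 0.4] 0.0984
False 0.097 [ 0.2 -0.5  0.2] 0.0969
False 0.0955 [-0.1 -0.8  0.3] 0.0954
False 0.094 [-0.   0.1 -0.6] 0.0939
False 0.0925 [ 0.  -1.1 -0.7] 0.0924
False 0.091 [-2.3  1.3  8.1] 0.0916
[14  9 12  2 21] [0.5013 0.068  0.095 ]
[47 12 11  9 76] [0.487  0.0036 0.095 ]
[82 15  7  6 33] [ 0.483  -0.0625  0.095 ]
[ 14  19  12   9 101] [0.4741 0.0694 0.095 ]
16.85
```

First contact came at z=0.0916 and held 8 N, so the rocker is on. Now the feed key.

```bash
python3 - <<'E'
from h import *
p=P(-.08,0,0)
env.movel(p+[-.04,0,.13],.2); env.movel(p+[0,0,.105],.12); env.hold(.2)
z=.098
while z>.0878:
    z-=.001
    g=env.movel(p+[0,0,z],.015,guard=12); m=monitor.sense()
    print(g,round(z,4),m["contact_force"].round(1),m["position"][2].round(4))
    if m["contact_force"][2]>9: break
env.hold(.2)
env.movel(p+[0,0,.13],.1)
env.movel(p+[-.11,0,.25],.2)
keys(); print(monitor.sense()["clock"])
d=grab("top"); cv2.imwrite('pics/t7.png',d["frame"][120:280,160:360][:,:,::-1].repeat(3,0).repeat(3,1))
E
```

```text
False 0.097 [ 0.3 -0.7  0.5] 0.097
False 0.096 [-0.2  0.2 -0.6] 0.096
False 0.095 [-0.3  0.6  0.7] 0.0951
False 0.094 [0.5 0.7 1.6] 0.0941
False 0.093 [1.  0.2 2.4] 0.093
False 0.092 [1.  0.1 3.4] 0.0921
False 0.091 [ 1.3 -0.1  3.3] 0.091
False 0.09 [1.1 0.2 3.8] 0.09
False 0.089 [-2.7 -0.1 12.8] 0.0898
[14  9 12  2 22] [0.5013 0.0683 0.095 ]
[ 46  12  13  13 126] [0.4829 0.0034 0.095 ]
[82 15  7  7 38] [ 0.4822 -0.063   0.095 ]
[ 14  19  12   9 100] [0.474  0.0694 0.095 ]
22.7833
```

View pics/t7.png

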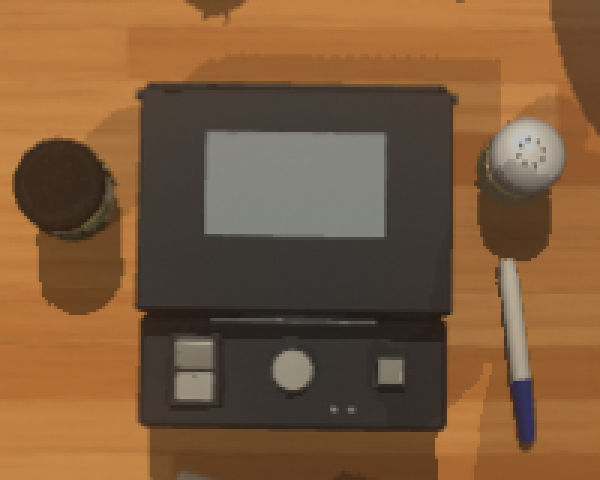

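The picture shows the cover shut, the rocker on with its near half flat at (194,387), and the feed key up at (292,370). The printer and bystanders have not moved.

```bash
python3 -c "
from h import *
print(job.hand_in())"
```

```text
the job is handed in; nothing more can be done
None
```

I pushed the cover shut, switched the rocker on, then pressed the feed key fully down and let it come up, and handed the job in at about 23 s; the last picture showed everything in place, but no verdict came back.

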